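# Slide the induction hob's touch control to full under the frying pan

### The arm

A 7-joint arm with a two-finger parallel gripper is mounted at the origin on the work surface. World frame = base frame: x ahead of the robot, y to its left, z up, the work surface at z = 0. Lengths are in m, angles in rad, forces in N, time in s.
With the tool pointing down it reaches from about 0.4 to 0.85 m from the base axis. Payload 4.5 kg.
Tool frame: the origin (TCP) lies between the finger pads, 19 mm behind the fingertips; this is the grasp point; z points along the fingers, y is the line along which they close (so a half turn about z gives the same grasp; the last joint's range is limited). The gripper opens to 85 mm and grips with 20 to 120 N. Pads are 22 mm wide; open, the fingers measure 114 mm over their backs; the gripper's body (76 mm by 85 mm) begins 54 mm behind the grasp point. The pads swing forward as they close: fully open they stand 13 mm farther back than shut.
Start: joints at [1.273, 0.689, -0.195, 1.565, 0.157, 0.902, -0.215], TCP at [0.204, -0.591, 0.25] pointing down, gripper open.
Joint ranges: [-3.01, 3.01], [-0.46, 2.08], [-1.47, 1.51], [0.13, 2.56], [-1, 4.14], [0.04, 2.09], [-2.66, 2.66]. Speed limits (rad/s): [2.57, 2.57, 3.14, 3.14, 3.14, 3.14, 3.14].

### API

Orientations are given as a rotation vector (axis times angle).
In Python, from plant import r gives the robot as it stands. The module is installed in compiled form; this text tells all that it offers.
- The arm moves only by the shell command python3 -m pendant 'ROWS' [FORCE]. ROWS is text: rows parted by semicolons, each of 5 numbers parted by spaces: the shift along the tool's x, y, z in cm, then the turn about the tool's z in degrees, then the opening, from -1 (shut) to 1 (fully open). In form: x y z roll jaw; .... A call has 1 to 5 rows; each row shifts and turns the commanded pose from where the row before left it, along the tool's axes as they then stand; what a row does not reach is not made up. A row lasts 1/10 s, in which the tool goes at most 50 mm and 8.59 degrees, less where a joint would pass 70% of its speed; a pose out of reach is approached as far as the arm can. A call with a gripper value outside its range is refused whole. The fingers move at their own pace and stop on an object; FORCE is the grip in N (left out, the last holds). Time passes only in rows, so rows that do not move let the fingers close. It gives the time, the measured TCP pose, the force, the opening and the grip force at its end, in the units of the state.
- r.state(): the state, without advancing time (a new reading comes with each control period).
- r.camera(name): name is "scene" or "top" or "wrist"; returns the picture (420x560x3 uint8, blue, green, red); there is no depth.
- r.calibration(name): a dict with "fx", "fy", "cx", "cy" (pixels), "k1" (the pictures are not rectified: a ray, as slopes to the right and down, at radius r is drawn at 1 + k1 r^2 times it, then the intrinsics apply), "rvec" (rotation vector, rad) and "tvec" (3), from world to camera coordinates, as OpenCV has them. Camera axes: x right, y down, z forward; pixel columns grow to the right and rows downward; lengths in m; the calibration is good to about 2 mm. A picture is of the moment at which its call begins: read the wrist's pose just before it. calibration takes no time and is no camera call; for the wrist camera it gives the pose at the moment of the call.
- r.finish_job(): hands the job in; it is judged then, once.
Trained networks look in the newest picture that a camera, given by its name, has taken for a name from the list of things; names that differ only in an ending like _2 or _b are one class to them, and where a whole thing is asked for, a point or a joint stands for the part that bears it (a point fixed in the world has none). Each returns a list of dicts, best first, with "confidence" (0 to 1); they miss things now and then, are a little off and sometimes report something else, mostly with a low value. They report only what shows in the picture. A call takes as long as a camera call.
- r.spot_in(name, camera): "bbox" ([left, top, right, bottom] in pixels, round what is visible of it).
The state is a dict: "t": time; "qpos": joint angles; "joint_velocities": joint speeds; "joint_torque": joint torques, N m; "tcp_pos": TCP position; "orientation": TCP orientation; "contact_force": force on the tool from outside, world axes, zero at the start; "ft_torque": the same for the moment, N m; "width": finger opening in m; "gripper_force": force on a finger pad.
Only numpy, scipy, OpenCV 4.12 (cv2) and the standard library are available. Lean on these libraries where they do the work, as an engineer would, in place of code of your own. Each camera call takes 0.05 s, during which the arm holds its last target. There are 200 camera calls.

### The job

The double induction hob is switched on; set the zone under the frying pan to full power. Put the fingertips lightly on the shortest bar of the touch slider printed on the glass in front of that pan, slide them along the row over every bar up to the tallest, and finish while still holding the fingertips lightly on the tallest bar. Do not press hard on the hob, do not touch the other zone's slider or the on/off key, and leave the pans and everything else standing where they are.

Things in the scene. Friction and masses are not known exactly. Their poses are not given: they have to be found in the camera images.
- hob: double induction hob, black glass, 360 (x) by 600 (y) by 62 mm high; origin: centre of its underside, x away from the user's edge, y to the user's left. Ringed zones at x = 0.035, y = 0.150 (left) and -0.150 (right), each with its slider in front, at x = -0.145. Cannot slide; soft rubber feet: it sinks 1 mm per 5 N pressed, 4 mm at most, and springs back
- slider_left: touch slider of the left zone: flush glass field 150 (y) by 44 (x) mm, row of 8 printed pale bars, each 8 mm wide, growing from 8 to 26 mm long. Origin: field centre on the glass; z up, x away from the user. Bars at x = 0, y = +0.063 (shortest), 0.045, 0.027, 0.009, -0.009, -0.027, -0.045, -0.063 (tallest); the touch is read midway between the two fingertips (close them), within 16 mm of x = 0
- slider_right: touch slider of the right zone: flush glass field 150 (y) by 44 (x) mm, row of 8 printed pale bars, each 8 mm wide, growing from 8 to 26 mm long. Origin: field centre on the glass; z up, x away from the user. Bars at x = 0, y = +0.063 (shortest), 0.045, 0.027, 0.009, -0.009, -0.027, -0.045, -0.063 (tallest); the touch is read midway between the two fingertips (close them), within 16 mm of x = 0
- left_shortest (a point): centre line of the left slider at its shortest bar, on the glass
- left_tallest (a point): centre line of the left slider at its tallest bar, on the glass
- right_shortest (a point): centre line of the right slider at its shortest bar, on the glass
- right_tallest (a point): centre line of the right slider at its tallest bar, on the glass
- power_key: the hob's on/off key, a flat touch field 44 by 36 mm with a printed broken ring, midway between the two sliders; origin at its centre on the glass. Not to be touched
- frying_pan: frying pan of dark steel, loose on one of the two zones (either one): 200 mm across the rim, 164 mm across the bottom, 45 mm deep; origin at the centre of its underside; black handle along its x, pointing away from the user, to 246 mm from the centre and 65 mm above the glass
- saucepan: saucepan of bright steel, loose on the other zone: 160 mm across, 90 mm high; origin at the centre of its underside; black handle along its x, pointing away from the user, to 218 mm from the centre, 98 mm above the glass
- salt_shaker: glass salt shaker with a steel cap, loose on the glass behind the on/off key: 42 mm across, 78 mm high; origin at the centre of its underside
- spoon: wooden spoon, 210 mm long, lying loose on the glass between the two zones, along the hob's x
- pepper_mill: dark wooden pepper mill on the counter to the right of the hob, 56 mm across, 180 mm high; origin at the centre of its underside
- oil_bottle: green oil bottle on the counter to the right of the hob, 64 mm across, 200 mm high; origin at the centre of its underside
- mug: blue mug on the counter to the left of the hob, 80 mm across, 92 mm high, handle along its y; origin at the centre of its underside
- honey_jar: honey jar on the counter to the left of the hob, 62 mm across, 85 mm high; origin at the centre of its underside

How it is judged:
On the way, in this order (a step that is already met when the one before it is completed fails the run):
1. fingertips in contact with the glass on the shortest bar of the frying pan's slider (((y of frying_pan in the frame of hob above 0 m and contact force between the fingers and slider_left above 0.2 N and x of the grasp point in the frame of slider_left between -0.016 and 0.016 m and y of the grasp point in the frame of slider_left between 0.055 and 0.071 m) or (y of frying_pan in the frame of hob below 0 m and contact force between the fingers and slider_right above 0.2 N and x of the grasp point in the frame of slider_right between -0.016 and 0.016 m and y of the grasp point in the frame of slider_right between 0.055 and 0.071 m))), for 0.04 s.
2. fingertips in contact with the glass on bar 2 of the frying pan's slider (((y of frying_pan in the frame of hob above 0 m and contact force between the fingers and slider_left above 0.2 N and x of the grasp point in the frame of slider_left between -0.016 and 0.016 m and y of the grasp point in the frame of slider_left between 0.037 and 0.053 m) or (y of frying_pan in the frame of hob below 0 m and contact force between the fingers and slider_right above 0.2 N and x of the grasp point in the frame of slider_right between -0.016 and 0.016 m and y of the grasp point in the frame of slider_right between 0.037 and 0.053 m))), for 0.04 s.
3. fingertips in contact with the glass on bar 3 of the frying pan's slider (((y of frying_pan in the frame of hob above 0 m and contact force between the fingers and slider_left above 0.2 N and x of the grasp point in the frame of slider_left between -0.016 and 0.016 m and y of the grasp point in the frame of slider_left between 0.019 and 0.035 m) or (y of frying_pan in the frame of hob below 0 m and contact force between the fingers and slider_right above 0.2 N and x of the grasp point in the frame of slider_right between -0.016 and 0.016 m and y of the grasp point in the frame of slider_right between 0.019 and 0.035 m))), for 0.04 s.
4. fingertips in contact with the glass on bar 4 of the frying pan's slider (((y of frying_pan in the frame of hob above 0 m and contact force between the fingers and slider_left above 0.2 N and x of the grasp point in the frame of slider_left between -0.016 and 0.016 m and y of the grasp point in the frame of slider_left between 0.001 and 0.017 m) or (y of frying_pan in the frame of hob below 0 m and contact force between the fingers and slider_right above 0.2 N and x of the grasp point in the frame of slider_right between -0.016 and 0.016 m and y of the grasp point in the frame of slider_right between 0.001 and 0.017 m))), for 0.04 s.
5. fingertips in contact with the glass on bar 5 of the frying pan's slider (((y of frying_pan in the frame of hob above 0 m and contact force between the fingers and slider_left above 0.2 N and x of the grasp point in the frame of slider_left between -0.016 and 0.016 m and y of the grasp point in the frame of slider_left between -0.017 and -0.001 m) or (y of frying_pan in the frame of hob below 0 m and contact force between the fingers and slider_right above 0.2 N and x of the grasp point in the frame of slider_right between -0.016 and 0.016 m and y of the grasp point in the frame of slider_right between -0.017 and -0.001 m))), for 0.04 s.
6. fingertips in contact with the glass on bar 6 of the frying pan's slider (((y of frying_pan in the frame of hob above 0 m and contact force between the fingers and slider_left above 0.2 N and x of the grasp point in the frame of slider_left between -0.016 and 0.016 m and y of the grasp point in the frame of slider_left between -0.035 and -0.019 m) or (y of frying_pan in the frame of hob below 0 m and contact force between the fingers and slider_right above 0.2 N and x of the grasp point in the frame of slider_right between -0.016 and 0.016 m and y of the grasp point in the frame of slider_right between -0.035 and -0.019 m))), for 0.04 s.
7. fingertips in contact with the glass on bar 7 of the frying pan's slider (((y of frying_pan in the frame of hob above 0 m and contact force between the fingers and slider_left above 0.2 N and x of the grasp point in the frame of slider_left between -0.016 and 0.016 m and y of the grasp point in the frame of slider_left between -0.053 and -0.037 m) or (y of frying_pan in the frame of hob below 0 m and contact force between the fingers and slider_right above 0.2 N and x of the grasp point in the frame of slider_right between -0.016 and 0.016 m and y of the grasp point in the frame of slider_right between -0.053 and -0.037 m))), for 0.04 s.
8. fingertips in contact with the glass on the tallest bar of the frying pan's slider (((y of frying_pan in the frame of hob above 0 m and contact force between the fingers and slider_left above 0.2 N and x of the grasp point in the frame of slider_left between -0.016 and 0.016 m and y of the grasp point in the frame of slider_left between -0.071 and -0.055 m) or (y of frying_pan in the frame of hob below 0 m and contact force between the fingers and slider_right above 0.2 N and x of the grasp point in the frame of slider_right between -0.016 and 0.016 m and y of the grasp point in the frame of slider_right between -0.071 and -0.055 m))), for 0.04 s.
At the end, for the whole second after the job is handed in: The fingers are resting on the frying pan's slider at its tallest bar (TCP within 9 mm along the row and 16 mm across it) with 0.2 to 15 N, and every pan, jar, bottle, mug and the spoon is within 20 mm of where it began and upright (((y of frying_pan in the frame of hob above 0 m and contact force between the fingers and slider_left between 0.2 and 15 N and x of the grasp point in the frame of slider_left between -0.016 and 0.016 m and y of the grasp point in the frame of slider_left between -0.072 and -0.054 m) or (y of frying_pan in the frame of hob below 0 m and contact force between the fingers and slider_right between 0.2 and 15 N and x of the grasp point in the frame of slider_right between -0.016 and 0.016 m and y of the grasp point in the frame of slider_right between -0.072 and -0.054 m)) and distance of each of frying_pan, saucepan, salt_shaker, spoon, pepper_mill, oil_bottle, mug, honey_jar from where it was at the start of the episode below 0.02 m and angle between each of frying_pan, saucepan, salt_shaker, pepper_mill, oil_bottle, mug, honey_jar's own z axis and vertical below 0.15 rad); the arm keeps its last pose, push and grip.
It fails at once if the hob is pressed with more than 20 N (contact force between any of the fingers, the arm and hob above 20 N).
It fails at once if the slider of the other zone is touched ((y of frying_pan in the frame of hob above 0 m and contact force between the fingers and slider_right above 0.5 N) or (y of frying_pan in the frame of hob below 0 m and contact force between the fingers and slider_left above 0.5 N)).
It fails at once if the on/off key is touched (contact force between the fingers and power_key above 0.5 N).
It fails at once if a pan or another loose thing is lifted, carried or moved by more than 20 mm (distance of any of frying_pan, saucepan, salt_shaker, spoon, pepper_mill, oil_bottle, mug, honey_jar from where it was at the start of the episode above 0.02 m).
It also fails if it takes over 43 s, if anything falls off the work surface, if the arm or the gripper's body presses on something with over 40 N, if the wrist force passes 120 N, or if a joint passes its speed limit or range.

## Working session

There is one attempt and no reset: what is moved stays moved. The work goes in short steps, Python scripts to look and compute and a shell command to move; the robot and the scene stay as the last step left them, time stands still between calls to the robot, and variables do not carry over. Pictures are saved under pics/ and viewed, at most 10 in all, crops included, and the job is handed in when it is done.

```bash
mkdir -p pics
cat > h.py <<'E'
import numpy as np, cv2
from plant import r
def ray(cam,u,v,z):
    c=r.calibration(cam)
    x=np.array([(u-c['cx'])/c['fx'],(v-c['cy'])/c['fy']]);s=x.copy()
    for _ in range(30): s=x/(1+c['k1']*(s@s))
    R=cv2.Rodrigues(np.array(c['rvec'],float))[0];t=np.array(c['tvec'],float).ravel()
    o=-R.T@t;d=R.T@np.r_[s,1]
    return o+d*(z-o[2])/d[2]
E
python3 - <<'E'
from h import *
for c in("top","scene"):
    cv2.imwrite(f"pics/{c}1.png",r.camera(c))
    for n in("slider_left","power_key","frying_pan","saucepan","hob"):
        for d in r.spot_in(n,c)[:2]:
            b=d['bbox'];print(c,n,np.round(b),round(d['confidence'],2),ray(c,(b[0]+b[2])/2,(b[1]+b[3])/2,.062).round(3))
s=r.state();print(s['t'],s['tcp_pos'],s['orientation'],s['contact_force'],s['width'])
E
```

```text
top slider_left [256. 150. 281. 216.] 0.71 [0.645 0.048 0.062]
top slider_left [212. 253. 255. 267.] 0.51 [0.416 0.156 0.062]
top power_key [210. 255. 258. 271.] 0.49 [0.407 0.155 0.062]
top frying_pan [187. 114. 258. 233.] 0.94 [0.678 0.185 0.062]
top saucepan [290. 104. 354. 204.] 0.89 [ 0.73  -0.117  0.062]
top hob [166. 126. 387. 284.] 0.59 [0.577 0.025 0.062]
scene slider_left [281. 159. 326. 182.] 0.64 [0.413 0.15  0.062]
scene power_key [259. 181. 264. 191.] 0.51 [ 0.45  -0.006  0.062]
scene frying_pan [301. 169. 373. 257.] 0.79 [0.633 0.177 0.062]
scene saucepan [212. 198. 302. 272.] 0.93 [ 0.651 -0.076  0.062]
scene hob [175. 155. 403. 306.] 0.77 [0.662 0.016 0.062]
0.6 [ 0.20361045 -0.59090725  0.25003629] [3.09838843e+00 5.18765817e-01 2.93109976e-05] [0.6809178  0.49479249 0.50100561] 0.08527915560692458
```

View pics/top1.png

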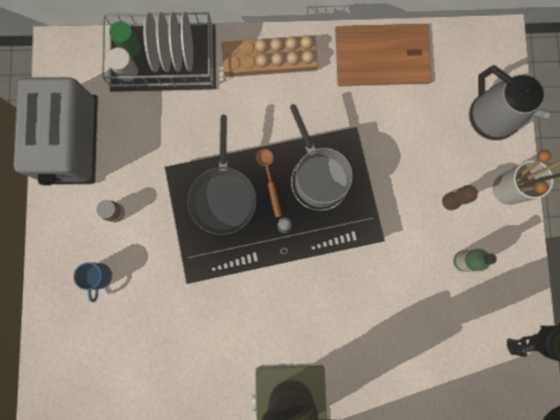

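View pics/scene1.png

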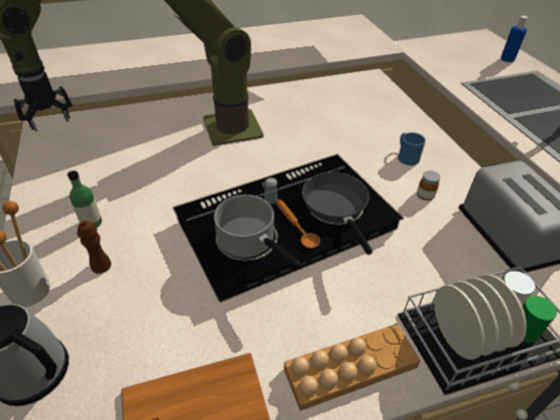

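The frying pan is on the left zone, with its slider at about (212–258, 253–270) in the top picture. Its shortest bar is at the left end. I'll measure the bars of both sliders next.

Run:
```python
from h import *
im=cv2.imread("pics/top1.png")
g=cv2.cvtColor(im,cv2.COLOR_BGR2GRAY)
P=[]
for x0,x1,y0,y1,cy in((206,262,248,276,.150),(306,360,226,254,-.150)):
    c=g[y0:y1,x0:x1]
    for k in (4,):
        big=cv2.resize(c,None,fx=k,fy=k,interpolation=cv2.INTER_CUBIC)
        m=(big>85).astype(np.uint8)
        n,l,st,ce=cv2.connectedComponentsWithStats(m)
        L=[((ce[i]+.5)/k-.5+[x0,y0]).tolist()+[int(st[i,4])] for i in range(1,n) if 30<st[i,4]<1500]
        L.sort()
        print([[round(a,1) for a in q] for q in L])
        for q in L: print(ray("top",q[0],q[1],.062).round(4))
cv2.imwrite("pics/crop.png",np.vstack([cv2.resize(im[y0:y0+28,x0:x0+56],None,fx=10,fy=10,interpolation=cv2.INTER_CUBIC) for x0,y0 in((206,248),(306,226))]))
```

```text
[[213.2, 268.7, 227], [216.4, 251.0, 44], [219.2, 267.0, 283], [225.2, 265.4, 350], [230.3, 247.8, 39], [231.1, 263.5, 400], [237.0, 261.8, 455], [242.9, 260.2, 535], [248.7, 258.4, 583], [254.7, 256.6, 629]]
[0.393  0.2158 0.062 ]
[0.4448 0.206  0.062 ]
[0.3975 0.1982 0.062 ]
[0.4017 0.1807 0.062 ]
[0.453  0.1647 0.062 ]
[0.4067 0.1632 0.062 ]
[0.4113 0.1457 0.062 ]
[0.4155 0.1282 0.062 ]
[0.4202 0.1109 0.062 ]
[0.425  0.0932 0.062 ]
[[312.8, 247.3, 212], [318.5, 245.6, 281], [324.4, 243.8, 340], [330.3, 242.2, 401], [336.0, 240.4, 462], [341.8, 238.8, 505], [347.7, 237.1, 560], [353.5, 235.4, 633]]
[ 0.4475 -0.0798  0.062 ]
[ 0.4521 -0.0969  0.062 ]
[ 0.4568 -0.1145  0.062 ]
[ 0.4612 -0.1322  0.062 ]
[ 0.4659 -0.1494  0.062 ]
[ 0.4702 -0.1669  0.062 ]
[ 0.4749 -0.1845  0.062 ]
[ 0.4793 -0.202   0.062 ]
```

View pics/crop.png

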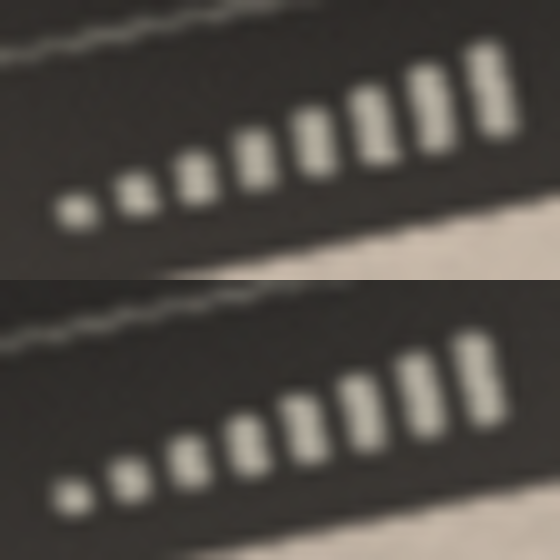

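```bash
python3 -m pendant '0 0 -3 3.7 -1; 0 0 -2 3.64 -1; 4 -2 0 0 -1; 4 -2 0 0 -1; 4 -2 0 0 -1' 30
```

```text
t: 1.1
tcp_pos: [0.31, -0.507, 0.3004]
orientation: [3.125, 0.318, 0.001]
contact_force: [1.2, 0.1, -0.6]
width: 0.0122
gripper_force: 0.0
```

```bash
python3 -m pendant '4 -2 0 0 -1; 4 -2.5 0 0 -1; 4 -2.5 0 0 -1; 4 -2.5 0 0 -1; 4 -2.5 0 0 -1' && python3 -m pendant '2.5 -4 0 0 -1; 0 -4 0 0 -1; 0 -4 0 0 -1; 0 -4 0 0 -1; 0 -4 0 0 -1' && python3 -m pendant '0 -4 0 0 -1; 0 -4 0 0 -1; 0 -4 0 0 -1; 0 -4 0 0 -1; 0 -4 0 0 -1'
```

```text
t: 1.6
tcp_pos: [0.4818, -0.3485, 0.3002]
orientation: [3.125, 0.319, 0.0]
contact_force: [0.5, -1.8, -0.0]
width: 0.0001
gripper_force: 0.0
t: 2.1
tcp_pos: [0.4642, -0.1474, 0.3002]
orientation: [3.125, 0.319, 0.001]
contact_force: [1.0, 0.1, 0.1]
width: -0.0002
gripper_force: 0.0
t: 2.6
tcp_pos: [0.4238, 0.0484, 0.3003]
orientation: [-3.125, -0.319, -0.001]
contact_force: [0.8, -0.6, -0.7]
width: -0.0
gripper_force: 0.0
```

```bash
cat > d.py <<'E'
from h import *
s=r.state();p=np.array(s['tcp_pos']);a=.2037
R=np.array([[np.cos(a),np.sin(a)],[np.sin(a),-np.cos(a)]]) # cols tool x,y
for n,q in(("short",(.393,.2158)),("tall",(.425,.0932))): print(n,"tool dx dy cm",(R.T@(np.array(q)-p[:2])*100).round(2))
print("tip above glass cm",(p[2]-.019-.062)*100,s['t'],s['orientation'],np.round(s['contact_force'],2),s['width'])
E
python3 d.py
```

```text
short tool dx dy cm [  0.37 -17.02]
tall tool dx dy cm [ 1.03 -4.36]
tip above glass cm 21.92842910691008 2.6 [-3.12532632e+00 -3.19186193e-01 -1.46329283e-03] [ 0.77 -0.55 -0.69] -6.747393435798681e-06
```

The bars share a bottom edge, so the line through their centres is tilted relative to the hob. Comparing the two sliders gives a hob yaw of 0.182. The centre line passes through the middle of the tallest bar, which I checked against the front edge of the glass.

```bash
sed -i 's/a=.2037/a=.182/; s/(.393,.2158)/(.4022,.2171)/' d.py
python3 -m pendant '0 -4 0 1.2 -1; 0 -4 0 0 -1; 0 -4 0 0 -1; 0 0 5 0 -1; 0 0 5 0 -1' && python3 -m pendant '0 0 5 0 -1; 0 0 0 0 -1;0 0 0 0 -1; 0 0 0 0 -1'; python3 d.py
```

```text
t: 3.1
tcp_pos: [0.4028, 0.1674, 0.2002]
orientation: [-3.125, -0.292, -0.009]
contact_force: [0.1, -0.6, -0.7]
width: 0.0001
gripper_force: 0.0
t: 3.5
tcp_pos: [0.4031, 0.1653, 0.1526]
orientation: [-3.127, -0.286, -0.008]
contact_force: [-0.4, -0.5, 1.4]
width: 0.0003
gripper_force: 0.0
short tool dx dy cm [ 0.85 -5.11]
tall tool dx dy cm [0.85 7.49]
tip above glass cm 7.15575188473215 3.5 [-3.12682924 -0.28576823 -0.0075536 ] [-0.41 -0.53  1.35] 0.00028679282033483783
```

```bash
python3 -m pendant '0.85 -2.6 0 0 -1; 0 -2.5 0 0 -1; 0 0 3 0 -1; 0 0 2.5 0 -1; 0 0 0 0 -1' && python3 -m pendant '0 0 0 0 -1; 0 0 0 0 -1'
python3 - <<'E'
from h import *
w=r.camera("wrist");t=r.camera("top")
cv2.imwrite("pics/w2.png",np.hstack([cv2.resize(w,(400,300)),cv2.resize(t[210:300,170:290],(400,300),interpolation=cv2.INTER_CUBIC)]))
E
python3 d.py
```

```text
t: 4.0
tcp_pos: [0.4012, 0.2169, 0.0961]
orientation: [-3.128, -0.287, -0.003]
contact_force: [0.1, 0.2, 0.4]
width: 0.0001
gripper_force: 0.0
t: 4.2
tcp_pos: [0.402, 0.2169, 0.0972]
orientation: [-3.127, -0.285, -0.006]
contact_force: [-0.4, 0.1, 0.3]
width: -0.0002
gripper_force: 0.0
short tool dx dy cm [ 0.07 -0.03]
tall tool dx dy cm [ 0.06 12.57]
tip above glass cm 1.5634108893139584 4.3 [-3.12711676 -0.28544061 -0.0045416 ] [0.6  0.42 0.12] 0.0002764766344169381
```

View pics/w2.png

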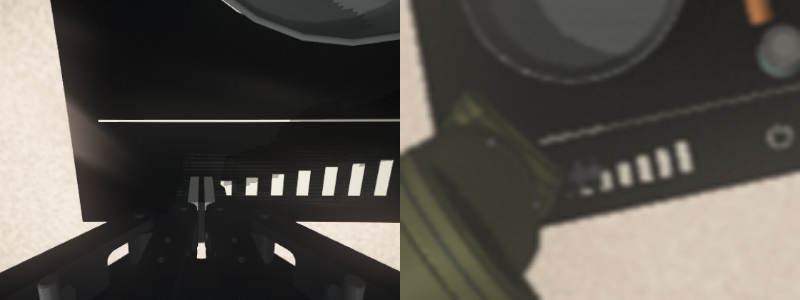

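The wrist view shows the closed fingertips at (201,190), over the shortest bar. The other seven bars run right from (226,187) to (383,178), so I'll go down gently.

```bash
python3 -m pendant '0.05 0 0.6 0 -1; 0 0 0.5 0 -1; 0 0 0.1 0 -1; 0 0 0 0 -1; 0 0 0 0 -1'; for i in 1 2; do python3 -m pendant '0 0 0 0 -1' | sed -n 2,4p; done
```

```text
t: 4.8
tcp_pos: [0.401, 0.2164, 0.0828]
orientation: [3.128, 0.287, -0.001]
contact_force: [-0.1, 0.4, 0.2]
width: 0.0002
gripper_force: 0.0
tcp_pos: [0.4011, 0.2165, 0.083]
orientation: [3.128, 0.287, -0.0]
contact_force: [-0.7, -0.4, -0.2]
tcp_pos: [0.4011, 0.2165, 0.083]
orientation: [3.128, 0.287, 0.0]
contact_force: [-0.2, 0.4, -0.1]
```

```bash
python3 -m pendant '0 0 0.1 0 -1; 0 0 0 0 -1;0 0 0 0 -1; 0 0 0 0 -1'|sed -n 2,4p; python3 -m pendant '0 0 0.1 0 -1; 0 0 0 0 -1;0 0 0 0 -1; 0 0 0 0 -1'|sed -n 2,4p
```

```text
tcp_pos: [0.4011, 0.2165, 0.082]
orientation: [3.128, 0.287, 0.0]
contact_force: [-0.4, 0.5, -0.3]
tcp_pos: [0.4011, 0.2165, 0.081]
orientation: [3.128, 0.287, 0.0]
contact_force: [0.7, -0.7, -0.9]
```

```bash
python3 -m pendant '0 0 0.05 0 -1; 0 0 0 0 -1;0 0 0 0 -1; 0 0 0 0 -1'|sed -n 2,4p; python3 -m pendant '0 0 0.05 0 -1; 0 0 0 0 -1;0 0 0 0 -1; 0 0 0 0 -1'|sed -n 2,4p
```

```text
tcp_pos: [0.4011, 0.2165, 0.0805]
orientation: [3.128, 0.287, 0.0]
contact_force: [0.4, 0.4, 0.5]
tcp_pos: [0.4011, 0.2165, 0.08]
orientation: [3.128, 0.287, 0.0]
contact_force: [-1.7, 0.2, 2.8]
```

```bash
python3 -m pendant '0 0 0.05 0 -1; 0 0 0 0 -1;0 0 0 0 -1; 0 0 0 0 -1'|sed -n 2,4p;  python3 -m pendant '0 0 0 0 -1; 0 0 0 0 -1'|sed -n 4p; python3 d.py
```

```text
tcp_pos: [0.4011, 0.2165, 0.0795]
orientation: [3.128, 0.287, 0.0]
contact_force: [-0.4, -0.3, 4.7]
contact_force: [-1.3, -0.6, 6.3]
short tool dx dy cm [ 0.12 -0.04]
tall tool dx dy cm [ 0.12 12.56]
tip above glass cm -0.14849409112983464 7.2 [3.12842999e+00 2.86700496e-01 1.10855931e-04] [-1.26 -0.57  6.33] -0.00014369561883319646
```

```bash
python3 -m pendant '0.05 0.6 0 0 -1; 0.05 0.6 0 0 -1; 0 0.6 0 0 -1; 0 0.6 0 0 -1; 0 0.6 0 0 -1'|sed -n 2,4p; python3 d.py
```

```text
tcp_pos: [0.4079, 0.1869, 0.0795]
orientation: [-3.128, -0.287, -0.001]
contact_force: [-0.1, 3.4, 4.7]
short tool dx dy cm [-0.01 -3.07]
tall tool dx dy cm [-0.01  9.52]
tip above glass cm -0.14764038847729505 7.7 [-3.12803312e+00 -2.86501123e-01 -9.51486451e-04] [-0.14  3.43  4.72] 0.00015395263881211253
```

```bash
python3 -m pendant '0 0.6 0 0 -1; 0 0.6 0 0 -1; 0 0.6 0 0 -1; 0 0.6 0 0 -1; 0 0.6 0 0 -1'|sed -n 2,4p; python3 -m pendant '0 0.6 0 0 -1; 0 0.6 0 0 -1; 0 0.6 0 0 -1; 0 0.6 0 0 -1; 0 0.6 0 0 -1'|sed -n 2,4p; python3 d.py
```

```text
tcp_pos: [0.413, 0.1572, 0.0795]
orientation: [-3.128, -0.287, -0.0]
contact_force: [-0.3, 3.7, 4.9]
tcp_pos: [0.4183, 0.1277, 0.0795]
orientation: [-3.128, -0.287, 0.0]
contact_force: [-1.5, 2.4, 5.5]
short tool dx dy cm [ 0.03 -9.08]
tall tool dx dy cm [0.03 3.51]
tip above glass cm -0.15197703543287783 8.7 [-3.12834181e+00 -2.86739820e-01  2.84284455e-04] [-1.46  2.39  5.45] -9.493952067590193e-06
```

```bash
python3 -m pendant '0 0.6 0 0 -1; 0 0.6 0 0 -1; 0 0.6 0 0 -1; 0 0.6 0 0 -1; 0 0.6 0 0 -1'|sed -n 2,4p; python3 -m pendant '0 0.5 0 0 -1; 0 0 0 0 -1; 0 0 0 0 -1; 0 0 0 0 -1'|sed -n 2,4p
python3 - <<'E'
from h import *
w=r.camera("wrist");t=r.camera("top")
cv2.imwrite("pics/w3.png",np.hstack([cv2.resize(w,(400,300)),cv2.resize(t[210:300,170:290],(400,300),interpolation=cv2.INTER_CUBIC)]))
E
python3 d.py
```

```text
tcp_pos: [0.4236, 0.0982, 0.0795]
orientation: [-3.128, -0.287, 0.001]
contact_force: [-1.1, 4.4, 5.2]
tcp_pos: [0.4246, 0.0922, 0.0795]
orientation: [3.127, 0.284, -0.001]
contact_force: [0.3, 0.7, 5.1]
short tool dx dy cm [  0.06 -12.69]
tall tool dx dy cm [ 0.06 -0.09]
tip above glass cm -0.15224986076778219 9.7 [ 3.12698913e+00  2.83990057e-01 -1.33262666e-03] [1.06 0.48 4.52] -0.00016685621187090182
```

View pics/w3.png

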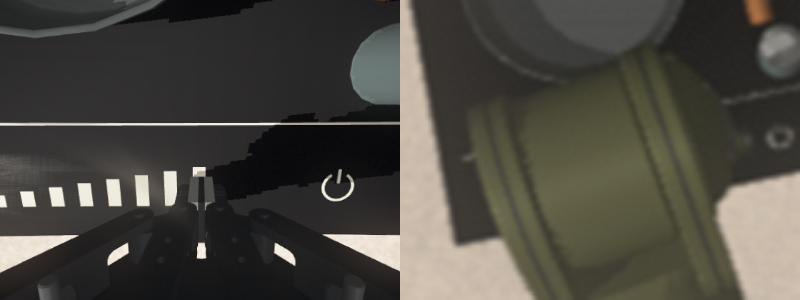

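The fingertips at (200,190) sit on the tallest bar, whose top shows at (199,171). The power key at (338,185) is well clear, and the push is about 5 N.

```bash
python3 -c "
from plant import r
print(r.finish_job())"
```

```text
the job is handed in; nothing more can be done
None
```

I slid the fingertips along the left slider, in front of the frying pan, from the shortest bar to the tallest, and handed the job in at about 10 s with them still resting on the tallest bar at about 5 N; no verdict was returned.

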